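# Emboss a price plaque with the counter press

### The arm

A 6-joint arm with a two-finger parallel gripper is mounted at the origin on the work surface. World frame = base frame: x ahead of the robot, y to its left, z up, the work surface at z = 0. Lengths are in mm, angles in degrees, forces in N, time in s.
With the tool pointing down it reaches from about 300 to 850 mm from the base axis. Payload 4.2 kg.
Tool frame: the origin (TCP) lies at the very end of the fingers, on their centre line; the grasp point (between the pads) lies 19 mm behind it (hold_point_z is the z of the grasp point in the tool frame, in mm); z points along the fingers, y is the direction in which the jaws open and shut (so a half turn about z gives the same grasp; the last joint's range is limited). The gripper opens to 91 mm and grips with 3 to 60 N. Pads are 32 mm wide; open, the fingers measure 118 mm over their backs; the gripper's body (76 mm by 178 mm) begins 60 mm behind the grasp point.
Start: joints at [62.51, 18.312, 89.639, -0, 72.044, -1.146], TCP at [255.173, 515.298, 193.176] pointing down, gripper open.
Joint ranges: [-177.97, 177.97], [-48.28, 115.42], [12.27, 149.76], [-77.06, 257.06], [2.81, 150.46], [-146.56, 146.56]. Speed limits (degrees/s): [147.25, 147.25, 180, 180, 180, 180].

### API

Orientations are given as [roll, pitch, yaw] about the fixed x, y, z axes, in that order (R = Rz(yaw) Ry(pitch) Rx(roll)).
In Python, from workcell import state, grab_frame, job_done, hold_point_z gives the robot as it stands. The module is installed in compiled form; this text tells all that it offers.
- The arm moves only by the shell command python3 -m creep 'ROWS' [FORCE]. ROWS is JSON, a list of rows, each a list of 7 numbers: the closure, from 0 (fully open) to 1 (shut), then the shift along the tool's x, y, z in mm, then the turn, a rotation vector about the tool's x, y, z in degrees. A call has 1 to 5 rows; each row shifts and turns the commanded pose from where the row before left it, along the tool's axes as they then stand; what a row does not reach is not made up. A row lasts 1/8 s, in which the tool goes at most 62.5 mm and 10.7 degrees, less where a joint would pass 70% of its speed; a pose out of reach is approached as far as the arm can. A call is refused whole if a number of a shift passes 62.5 or a number of a turn 10.7, either way. A call with a gripper value outside its range is refused whole. The fingers move at their own pace and stop on an object; FORCE is the grip in N (left out, the last holds). Time passes only in rows, so rows that do not move let the fingers close. It gives the time, the measured TCP pose, the force and the opening at its end, in the units of the state.
- state(): the state, without advancing time (a new reading comes with each control period).
- grab_frame(name): name is "scene" or "top" or "wrist"; returns a dict with "frame" (480x640x3 uint8, red, green, blue), "fx", "fy", "cx", "cy" (pixels), "view" (4x4, takes a point from world to camera coordinates). Camera axes: x right, y down, z forward; pixel columns grow to the right and rows downward; lengths in mm; the calibration is good to about 2 mm. A picture is of the moment at which its call begins. There is no depth.
- job_done(): hands the job in, once; it reports no verdict.
The state is a dict: "time_s": time; "qpos": joint angles; "qvel": joint speeds; "effort": joint torques, N m; "ee_pos": TCP position; "ee_rot": TCP orientation; "force": force on the tool from outside, world axes, zero at the start; "torque": the same for the moment, N m; "gripper_width": finger opening in mm.
Only numpy, scipy, OpenCV 4.12 (cv2) and the standard library are available. Lean on these libraries where they do the work, as an engineer would, in place of code of your own. Each camera call takes 0.05 s, during which the arm holds its last target.

### The job

Take the blank ivory price plaque from its riser, lay it on the embossing press's bed and slide it lengthwise between the guides, gently, until it is fully home against the back stop. Then press the red plunger cap straight down until it bottoms firmly on its hidden depth stop - past the softer spring resistance, but never with more than 25 N - hold it there a moment, and let it spring fully back up, leaving the plaque in place. Do not disturb the dessert glasses, the jar or the pastry brush.

Things in the scene. Friction and masses are not known exactly. Their poses are not given: they have to be found in the camera images.
- plaque_center (a point): Blank price plaque, stiff ivory plastic, two thin gold lines along it, 120 (its x) x 50 (its y) x 8 mm thick, 60 g, loose. The point is its centre, 4 mm above its underside. It lies flat, centred and in line (to a few mm and degrees) on a black riser 92 x 32 x 22 mm high; ends and long edges overhang. Grasp it across its width near one end; either end may go in first
- press_home (a point): Where the plaque's centre must be when home in the grey bench press (205 x 96 mm, bolted down). x points into the press along the channel, z up. The bed is 4 mm below the point. The 54 mm wide channel between 10 mm high steel side guides runs from x = 2 to the back stop's face at x = 60 mm (flared mouth from x = -13). The plunger axis is at x = 30, y = 0
- press_tongue (a point): Front tip of the press's aluminium tongue, on its top face, level with the bed: 55 mm before home along the channel, axes as for home. The tongue, 28 mm wide and 50 mm long, carries the plaque before the bed; the base plate beside it is only 12 mm high, so fingers fit there. The gripped plaque can be set on the tongue and slid in level
- cap_top (a point): Centre of the flat top of the red plunger cap, 44 mm across, 178 mm above the table when up; press straight down here. The brass die below it (28 mm across) hangs 18 mm above the bed when up; the head's underside (44 mm wide, front face 20 mm before the plunger axis) is 52 mm above the bed
- cap: The red plunger cap, 14 mm thick; origin at the centre of its underside, z up. It is bottomed firmly when it bears on the stop with over 4 N, which takes 11 to 14 N in all from the finger, the more the deeper the stop is set; 17 N is a good aim
- plunger (a joint): Plunger stroke in m: 0 up, growing as pressed. Its return spring pushes back with about 2 N at the start and 5 N at 20 mm. At about 10 mm the sprung die lands on the plaque and adds up to 5 N more by 23 mm: that is not the bottom
- head: Grey head of the press, fixed; origin on the plunger axis at table height, axes as for home. The depth stop inside it cannot be seen and is set anywhere from 13 to 23 mm of stroke; there the force climbs steeply, 7 to 12 N per mm (cushioned stop)
- glass_a: Square dessert glass, chocolate-brown top, 60 x 60 x 70 mm, loose; origin under its centre
- glass_b: Square dessert glass, red top, 60 x 60 x 70 mm, loose; origin under its centre
- jar: Brown jar with gold cap, 64 mm across, 110 mm high, loose; origin under its centre
- brush: Pastry brush lying on the counter, 220 mm long, loose
Not all that is in view belongs to the job. What is meant by the part that bears plaque_center is not purple, and is the larger of those in its own colour.

How it is judged:
By the outcome, as a careful person would: the job done as asked, in the order asked, and still so for the second after the job is handed in, with the robot touching nothing.
It also fails if it takes over 64 s, if anything falls off the work surface, if the arm or the gripper's body presses on something with over 40 N, if the wrist force passes 120 N, or if a joint passes its speed limit or range.

## Working session

There is one attempt and no reset: what is moved stays moved. The work goes in short steps, Python scripts to look and compute and a shell command to move; the robot and the scene stay as the last step left them, time stands still between calls to the robot, and variables do not carry over. Pictures are saved under pics/ and viewed, and the job is handed in when it is done.

```bash
mkdir -p pics; cat > h.py <<'E'
import numpy as np, cv2
from workcell import state, grab_frame, job_done, hold_point_z
def snap(n,out):
    f=grab_frame(n); cv2.imwrite('pics/'+out+'.png',f['frame'][:,:,::-1]); np.savez('pics/'+out+'.npz',**f); return f
def load(out): return dict(np.load('pics/'+out+'.npz'))
def ray(f,u,v,z):
    V=np.array(f['view']);R=V[:3,:3];t=V[:3,3];c=-R.T@t
    d=R.T@np.array([(u-f['cx'])/f['fx'],(v-f['cy'])/f['fy'],1]); return c+d*(z-c[2])/d[2]
def proj(f,p):
    V=np.array(f['view']);q=V[:3,:3]@np.array(p)+V[:3,3]; return f['fx']*q[0]/q[2]+f['cx'],f['fy']*q[1]/q[2]+f['cy']
E
python3 - <<'E'
from h import *
for n in ('scene','top','wrist'): snap(n,n+'0')
print(state(),hold_point_z)
E
```

```text
{'time_s': 0.15, 'qpos': array([ 6.25127729e+01,  1.83422963e+01,  8.96904291e+01,  1.72854442e-03,
        7.20432570e+01, -1.14586943e+00]), 'qvel': array([ 0.05337661,  0.00914204, -0.28851075,  0.06193584, -0.00972219,
       -0.00670215]), 'effort': array([-6.63028331e-06, -4.12774122e+01, -2.32154006e+01,  7.25614722e-02,
        4.33146441e-02, -1.00589830e-04]), 'ee_pos': array([254.9402692 , 514.94053558, 192.52222616]), 'ee_rot': array([-1.79924066e+02, -3.16279562e-03,  1.53658106e+02]), 'force': array([0.15382599, 0.44121235, 0.10453872]), 'torque': array([ 0.03523679, -0.01813409,  0.02094145]), 'gripper_width': 91.26502723212367} -18.8
```

View pics/scene0.png

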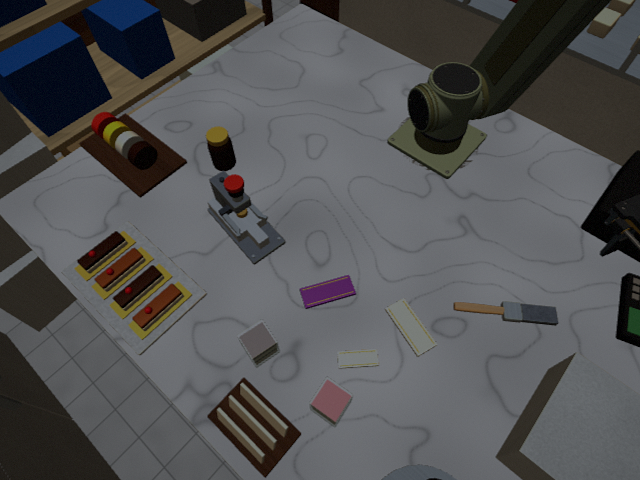

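View pics/top0.png

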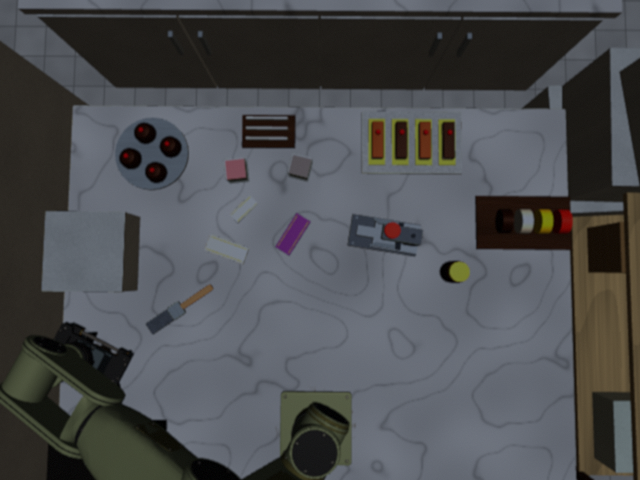

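View pics/wrist0.png

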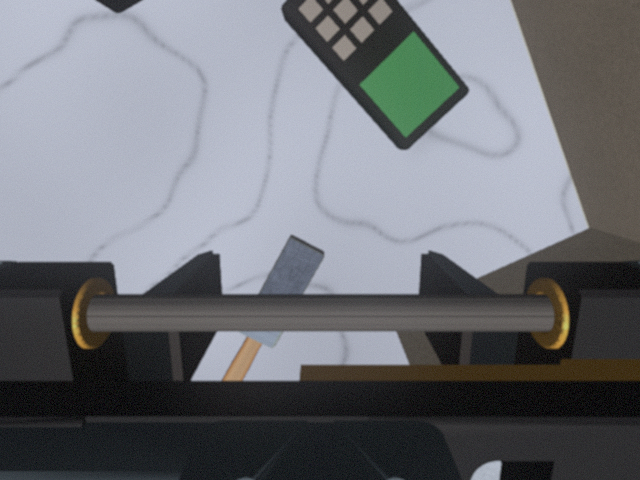

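The scene image shows the larger ivory plaque at about (411,326), with a smaller ivory one at (358,358) and a purple decoy at (327,291). The press cap is at (234,184). In the top image the plaque is at (227,248) and the cap at (392,231), with the tongue facing left. Next I'll measure these.

```bash
python3 - <<'E'
from h import *
for n,box in (('scene',(380,290,450,365)),('top',(200,225,255,270))):
    f=load(n+'0'); im=f['frame']; x0,y0,x1,y1=box
    hsv=cv2.cvtColor(im,cv2.COLOR_RGB2HSV)
    c=im[y0:y1,x0:x1].astype(int); print(n,f['view'][:3].round(3).tolist(),f['fx'])
    m=((c[:,:,0]-c[:,:,2])>8).astype(np.uint8)
    cs,_=cv2.findContours(m,0,2); k=max(cs,key=cv2.contourArea)
    r=cv2.minAreaRect(k); print(r, 'n',m.sum())
    b=cv2.boxPoints(r)+[x0,y0]
    for p in b: print(p.round(1), ray(f,*p,30).round(1))
    M=cv2.moments(m,True); print('cent',ray(f,M['m10']/M['m00']+x0,M['m01']/M['m00']+y0,30))
    h=((hsv[:,:,0]<6)|(hsv[:,:,0]>174))&(hsv[:,:,1]>150)&(hsv[:,:,2]>80)
    nl,l,st,ce=cv2.connectedComponentsWithStats(h.astype(np.uint8))
    for i in range(1,nl):
        if st[i,4]>60: print('red',st[i],ce[i],ray(f,*ce[i],175).round(1))
s=load('scene0')['frame'];t=load('top0')['frame']
a=cv2.resize(s[160:270,190:300],(600,600),interpolation=2); b=cv2.resize(t[195:275,335:435],(750,600),interpolation=2)
cv2.imwrite('pics/ps.png',a[:,:,::-1]);cv2.imwrite('pics/pt.png',b[:,:,::-1])
E
```

```text
scene [[-0.662, 0.75, -0.009, 343.139], [0.643, 0.561, -0.521, -274.092], [-0.385, -0.35, -0.854, 1249.39]] 439.57684868142644
((38.736488342285156, 31.33108139038086), (53.00892639160156, 3.3711814880371094), 54.462318420410156) n 305
[402.  300.7] [481.1 218.5  30. ]
[404.7 298.8] [473.4 220.3  30. ]
[435.5 341.9] [510.4 324.6  30. ]
[432.8 343.9] [517.6 322.6  30. ]
cent [519.57103726 268.14919403  30.        ]
red [ 91 112  23  19 178] [ 99.5505618  119.06741573] [ 641.1 -583.9  175. ]
red [224 175  19  15 232] [233.02155172 181.96982759] [ 561.2 -200.1  175. ]
top [[0.008, -1.0, -0.003, -16.233], [-0.997, -0.007, -0.075, 549.677], [0.075, 0.004, -0.997, 1460.042]] 503.4532869752046
((14.67241382598877, 26.568965911865234), (5.385164737701416, 0.9284766912460327), 21.801406860351562) n 21
[212. 251.] [505.8 306.7  30. ]
[212.3 250.1] [508.4 305.7  30. ]
[217.3 252.1] [502.6 291.   30. ]
[217. 253.] [500.1 291.9  30. ]
cent [510.26588789 271.85335437  30.        ]
red [560 210  13  21 212] [566.12735849 220.1745283 ] [ 587.5 -657.5  175. ]
red [385 223  16  15 195] [392.17435897 229.98974359] [ 558.2 -199.1  175. ]
```

View pics/ps.png

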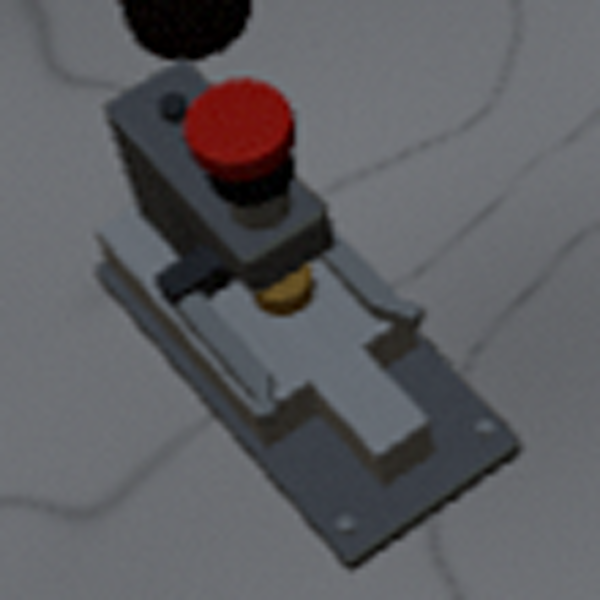

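View pics/pt.png

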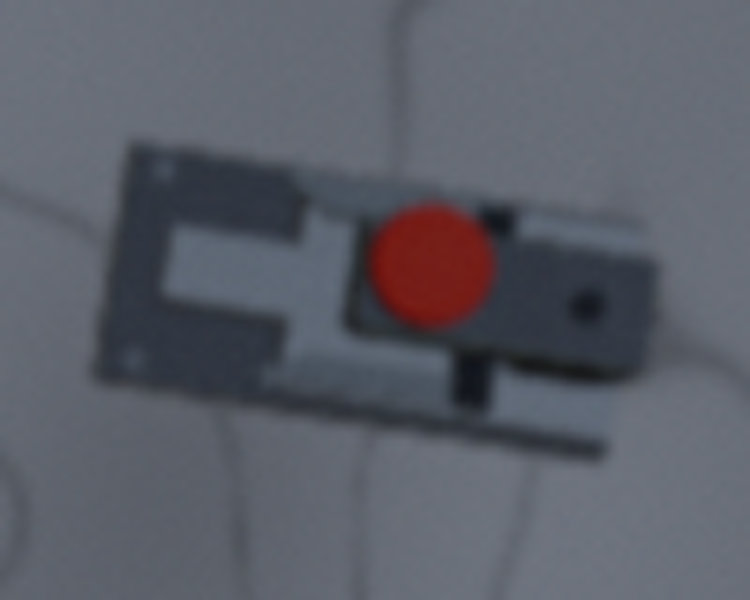

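The tongue tip in the top crop is at about (177,228) and (160,295). The channel runs along image-right, tilted slightly down. Now I'll zoom in on the plaque.

```bash
python3 - <<'E'
from h import *
s=load('scene0')['frame'];t=load('top0')['frame']
a=cv2.resize(s[290:365,375:450],(600,600),interpolation=2); b=cv2.resize(t[220:280,190:270],(800,600),interpolation=2)
cv2.imwrite('pics/qs.png',np.clip(a[:,:,::-1]*1.3,0,255));cv2.imwrite('pics/qt.png',np.clip(b[:,:,::-1]*1.3,0,255))
def tri(pa,pb):
    A=load('scene0');B=load('top0');P=[]
    for f in (A,B):
        K=np.array([[f['fx'],0,f['cx']],[0,f['fy'],f['cy']],[0,0,1]]);P.append(K@f['view'][:3])
    X=cv2.triangulatePoints(P[0],P[1],np.array(pa,float),np.array(pb,float));return (X[:3]/X[3]).ravel().round(1)
print(tri((269.4,237),(358.6,225.4)),tri((259.3,243.4),(356.3,234.3)),tri((234,180),(392.2,230.3)))
E
```

```text
[ 574.5 -111.4   58.4] [ 567.4 -122.7    6.8] [ 557.4 -199.   179.2][ WARN:0@0.697] global loadsave.cpp:1063 imwrite_ Unsupported depth image for selected encoder is fallbacked to CV_8U.
```

View pics/qs.png

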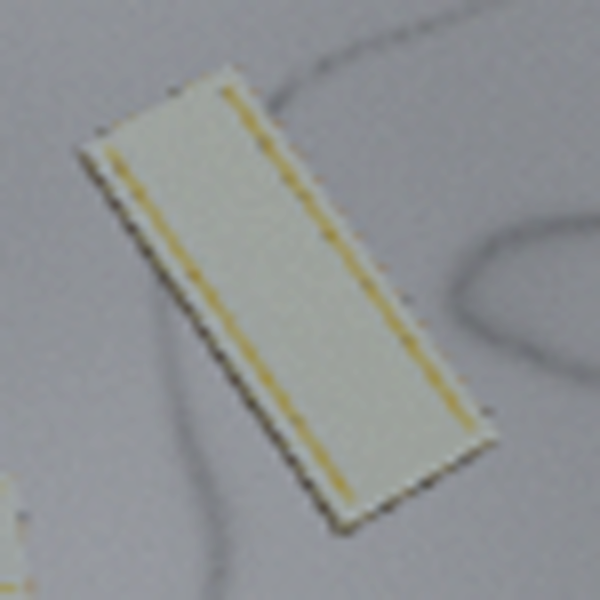

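View pics/qt.png

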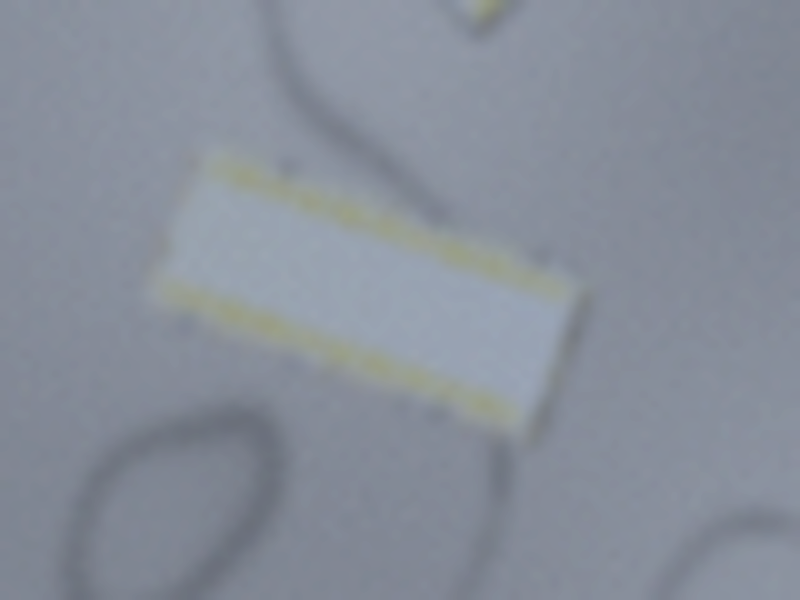

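```bash
python3 - <<'E'
from h import *
def an(q):
    q=np.array(q); d=np.diff(np.vstack([q,q[:1]]),axis=0)[:,:2]
    print(q.round(1).tolist(),'c',q.mean(0).round(1),np.linalg.norm(d,axis=1).round(1),np.degrees(np.arctan2(d[:,1],d[:,0])).round(1))
A=load('scene0');B=load('top0')
an([ray(A,375+x/8,290+y/8,30) for x,y in((83,148),(230,68),(495,435),(345,530))])
an([ray(B,190+x/10,220+y/10,30) for x,y in((200,155),(585,285),(530,440),(150,285))])
S=600/110
# base plate top z=12 corners: scene front corners ; top corners
for z in(12,):
  print('base scene',[ray(A,190+x/S,160+y/S,z).round(1) for x,y in((350,562),(520,445),(98,262))])
  print('base top',[ray(B,335+x/7.5,195+y/7.5,z).round(1) for x,y in((132,145),(97,378),(600,455))])
for z in (25,30,35,40): print('tip',z,[ray(A,190+x/S,160+y/S,z).round(1) for x,y in((433,420),(378,455))],[ray(B,335+x/7.5,195+y/7.5,z).round(1) for x,y in((177,228),(160,295))])
E
```

```text
[[519.5, 202.0, 30.0], [474.2, 218.3, 30.0], [512.9, 329.6, 30.0], [559.0, 314.5, 30.0]] c [516.4 266.1  30. ] [ 48.1 117.8  48.4 119.2] [ 160.2   70.8  -18.1 -109.3]
[[551.1, 313.6, 30.0], [513.9, 200.2, 30.0], [468.6, 215.4, 30.0], [513.0, 327.3, 30.0]] c [511.7 264.1  30. ] [119.3  47.8 120.3  40.5] [-108.2  161.5   68.4  -19.7]
base scene [array([ 623.7, -100.7,   12. ]), array([532.9, -85.8,  12. ]), array([ 590.4, -302.4,   12. ])]
base top [array([ 618.6, -104.3,   12. ]), array([526.2, -90.7,  12. ]), array([ 497.4, -288.5,   12. ])]
tip 25 [array([ 553.9, -117.6,   25. ]), array([ 582.4, -123.1,   25. ])] [array([ 584.5, -121.2,   25. ]), array([ 558.1, -114.6,   25. ])]
tip 30 [array([ 555.7, -115.1,   30. ]), array([ 584.1, -120.6,   30. ])] [array([ 584. , -120.8,   30. ]), array([ 557.7, -114.3,   30. ])]
tip 35 [array([ 557.5, -112.6,   35. ]), array([ 585.8, -118. ,   35. ])] [array([ 583.5, -120.5,   35. ]), array([ 557.3, -114. ,   35. ])]
tip 40 [array([ 559.4, -110. ,   40. ]), array([ 587.4, -115.5,   40. ])] [array([ 583. , -120.1,   40. ]), array([ 556.9, -113.6,   40. ])]
```

```bash
python3 -m creep '[[0,-48.3,-9.6,8.9,0,0,0],[0,-48.3,-9.6,8.9,0,0,0],[0,-48.3,-9.6,8.9,0,0,0],[0,-48.3,-9.6,8.9,0,0,0],[0,-48.3,-9.6,8.9,0,0,0]]' && python3 -m creep '[[0,-48.3,-9.6,8.9,0,0,0],[0,-48.3,-9.6,8.9,0,0,0],[0,0,0,0,0,0,10.5],[0,0,0,0,0,0,10.5],[0,0,0,0,0,0,10.5]]' && python3 -m creep '[[0,0,0,0,0,0,10.5],[0,0,0,0,0,0,10.5],[0,0,0,0,0,0,10.5],[0,0,0,0,0,0,10.5],[0,0,0,0,0,0,9]]'; python3 -m creep '[[0,0,0,0,0,0,0],[0,0,0,0,0,0,0]]'; python3 -c "
from h import *
snap('wrist','w1');snap('top','t1');print(state()['ee_pos'],state()['ee_rot'])"
```

```text
time_s: 0.78
ee_pos: [451.3, 364.0, 148.1]
ee_rot: [-180.0, -0.0, 153.7]
force: [0.3, 0.8, 0.3]
gripper_width: 91.2
time_s: 1.4
ee_pos: [528.3, 304.7, 130.3]
ee_rot: [-179.9, -0.0, 121.8]
force: [0.1, 0.0, -0.4]
gripper_width: 91.7
time_s: 2.02
ee_pos: [528.1, 304.9, 130.5]
ee_rot: [-180.0, 0.0, 70.8]
force: [-0.5, 0.2, 0.4]
gripper_width: 91.2
time_s: 2.28
ee_pos: [528.2, 305.0, 130.7]
ee_rot: [-180.0, 0.0, 71.3]
force: [0.3, -0.1, 0.8]
gripper_width: 91.1
[528.25625356 305.00288122 130.77120469] [-1.79990102e+02  4.99065170e-03  7.12334138e+01]
```

View pics/w1.png

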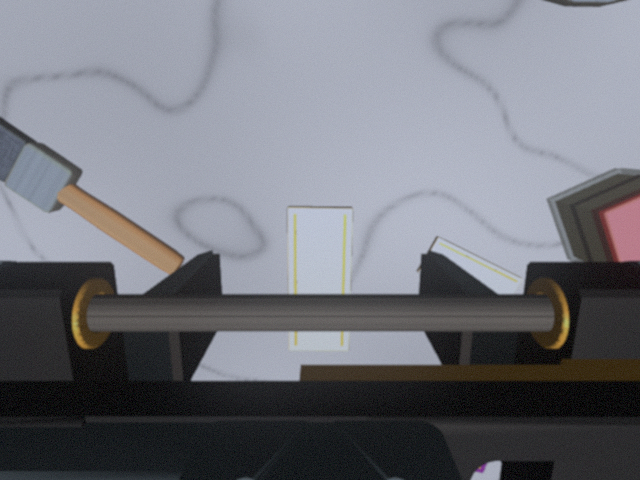

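The wrist view shows the plaque aligned with the tool. Its corners are at about (288,207), (353,207), (348,350) and (289,350), and the brush is to the left.

```bash
python3 - <<'E'
from h import *
A=load('w1')
q=np.array([ray(A,x,y,30) for x,y in((288,207),(353,207),(349,350),(289,350))])
print(q.round(1),q.mean(0)); d=np.diff(np.vstack([q,q[:1]]),axis=0)[:,:2]
print(np.linalg.norm(d,axis=1).round(1),np.degrees(np.arctan2(d[:,1],d[:,0])).round(1))
print(proj(A,(528.2,305,30)), proj(A,(528.2,305,130)))
E
```

```text
[[510.8 329.1  30. ]
 [557.2 313.4  30. ]
 [517.9 200.7  30. ]
 [471.  216.6  30. ]] [514.22225869 264.9692217   30.        ]
[ 49.  119.3  49.5 119.3] [ -18.8 -109.2  161.2   70.5]
(np.float64(320.1917747045794), np.float64(229.32682167180081)) (np.float64(320.3927801722889), np.float64(271.64566858721685))
```

```bash
python3 -m creep '[[0,0,0,30,0,0,0],[0,0,0,30,0,0,0],[0,0,0,30,0,0,0],[0,0,0,20,0,0,0],[0,0,0,8.5,0,0,0]]' 20 && python3 -m creep '[[0,0,0,0,0,0,0],[0.3,0,0,0,0,0,0],[0.5,0,0,0,0,0,0],[0.6,0,0,0,0,0,0],[0.7,0,0,0,0,0,0]]' && python3 -m creep '[[0.8,0,0,0,0,0,0],[0.8,0,0,0,0,0,0],[0.8,0,0,0,0,0,0],[0.8,0,0,0,0,0,0]]'
```

```text
time_s: 3.0
ee_pos: [527.7, 304.7, 11.1]
ee_rot: [-179.9, 0.1, 71.2]
force: [-0.0, 0.8, 0.1]
gripper_width: 90.9
time_s: 3.62
ee_pos: [528.4, 305.1, 12.7]
ee_rot: [180.0, -0.0, 71.2]
force: [-0.1, -0.3, -0.8]
gripper_width: 54.0
time_s: 4.12
ee_pos: [528.4, 305.0, 12.4]
ee_rot: [180.0, -0.0, 71.2]
force: [-0.3, 0.1, -1.0]
gripper_width: 18.9
```

```bash
python3 -c "
from h import *
snap('wrist','w2');f=snap('scene','s2');a=cv2.resize(f['frame'][270:380,370:500],(709,600),interpolation=2);cv2.imwrite('pics/s2z.png',a[:,:,::-1]);print(state()['gripper_width'])"
```

```text
18.07202478131723
```

View pics/w2.png

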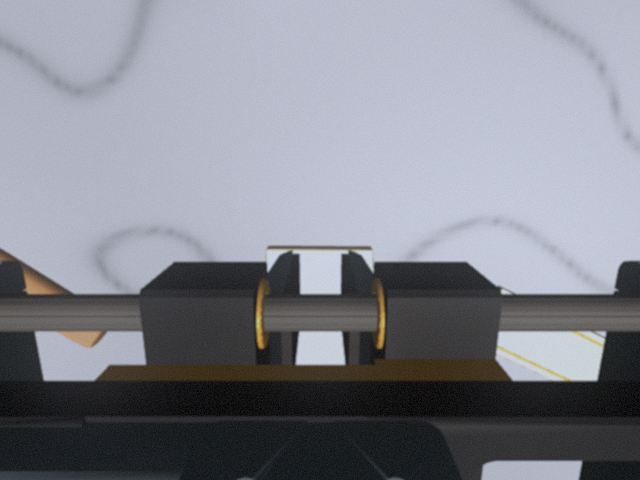

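View pics/s2z.png

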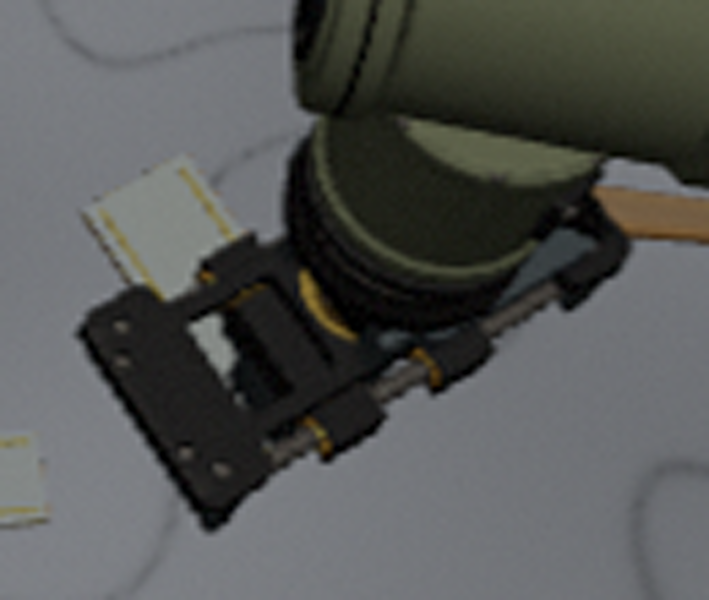

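```bash
python3 - <<'E'
from h import *
for n,t in(('w1',(528.2,305,130.7)),('w2',(528.4,305,12.4))):
    f=load(n);V=f['view'];c=-V[:3,:3].T@V[:3,3];print(n,c.round(1),V[2,:3].round(3),f['fx'].round(1))
    print('tcp cam',(V@[*t,1])[:3].round(1), proj(f,t))
f=load('w2')
for z in(0,8,30,40): 
    a,b=ray(f,267,248,z),ray(f,373,248,z);print(z,a.round(1),b.round(1),np.linalg.norm(a-b))
E
```

```text
w1 [548.9 366.8 321.6] [-0.075 -0.222 -0.972] 390.9
tcp cam [2.000e-01 1.860e+01 2.009e+02] (np.float64(320.39487296559304), np.float64(272.0862764993892))
w2 [549.  366.8 203.3] [-0.075 -0.222 -0.972] 390.9
tcp cam [  0.3  18.7 200.8] (np.float64(320.6015041099543), np.float64(272.17277288927124))
0 [504.2 323.3   0. ] [558.2 304.8   0. ] 57.12340795789917
8 [505.9 325.    8. ] [557.8 307.3   8. ] 54.87545927663627
30 [510.8 329.7  30. ] [556.9 314.   30. ] 48.693600403163416
40 [513.  331.9  40. ] [556.4 317.   40. ] 45.883664551584886
```

```bash
python3 -c "
from h import *
f=load('w2');a=cv2.resize(f['frame'][235:385,230:410],(720,600),interpolation=2);cv2.imwrite('pics/w2z.png',np.clip(a[:,:,::-1].astype(float)*1.8,0,255).astype(np.uint8))
f=load('s2');a=cv2.resize(f['frame'][280:380,380:500],(720,600),interpolation=2);cv2.imwrite('pics/s2zz.png',np.clip(a[:,:,::-1].astype(float)*2.5,0,255).astype(np.uint8))
print(proj(f,(528.4,305,12.4)),proj(f,(528.4,305,60)))"
```

```text
(np.float64(421.0645253040892), np.float64(344.83418678732977)) (np.float64(425.66350211097034), np.float64(337.5532498464902))
```

View pics/w2z.png

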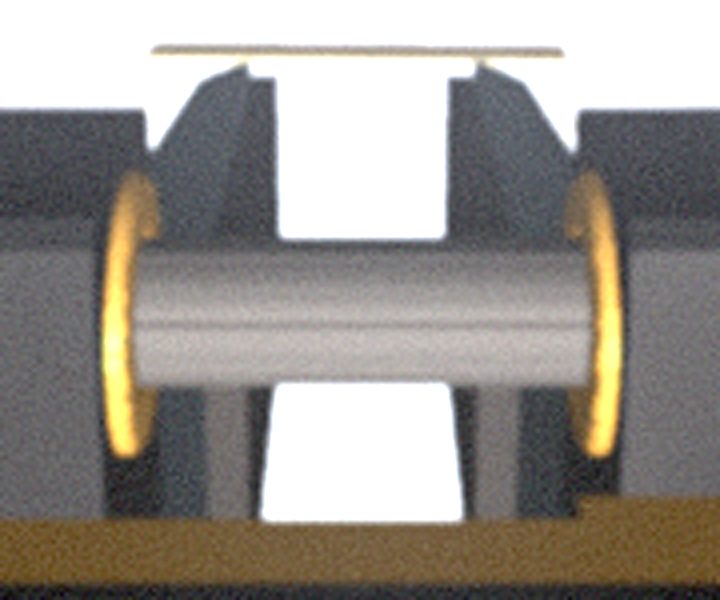

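View pics/s2zz.png

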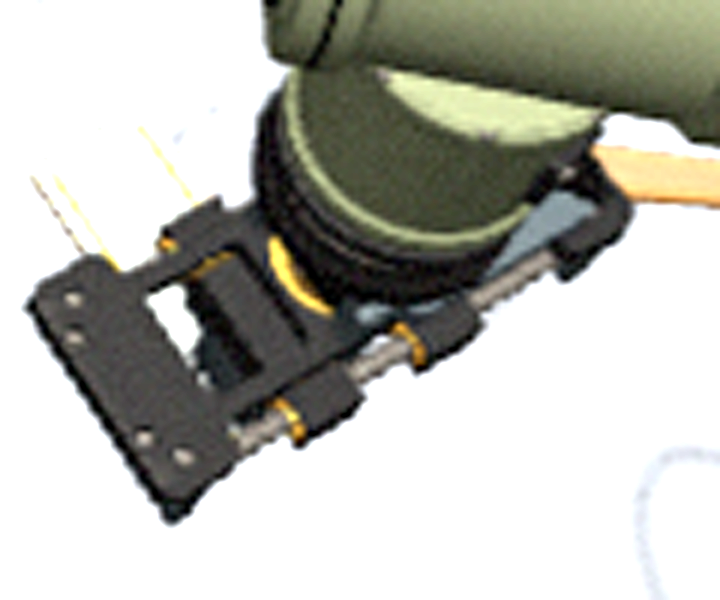

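The fingers closed to 18 mm without catching the plaque. By scale, the visible finger ends appear about 19 mm short of the reported TCP, at a gap depth of about 178 mm rather than 200 mm, so they closed just above the plaque. The plaque hasn't moved. I'll open, go lower in small steps while watching the force, and try again.

```bash
python3 -m creep '[[0,0,0,-3,0,0,0],[0,0,0,0,0,0,0],[0,0,0,0,0,0,0],[0,0,0,0,0,0,0],[0,0,0,0,0,0,0]]' && python3 -m creep '[[0,0,0,5,0,0,0],[0,0,0,5,0,0,0],[0,0,0,3,0,0,0],[0,0,0,0,0,0,0]]' && python3 -m creep '[[0,0,0,1,0,0,0],[0,0,0,0,0,0,0]]'; python3 -c "
from h import *
snap('wrist','w3')
f=load('w3');a=cv2.resize(f['frame'][200:385,170:470],(800,493),interpolation=2);cv2.imwrite('pics/w3z.png',a[:,:,::-1])"
```

```text
time_s: 4.85
ee_pos: [528.3, 305.0, 15.3]
ee_rot: [-180.0, -0.0, 71.2]
force: [-1.0, -0.2, 0.3]
gripper_width: 65.5
time_s: 5.35
ee_pos: [528.1, 304.9, 1.9]
ee_rot: [-180.0, 0.0, 71.2]
force: [0.5, -0.1, -0.3]
gripper_width: 91.2
time_s: 5.6
ee_pos: [528.3, 305.1, 1.4]
ee_rot: [180.0, -0.0, 71.2]
force: [1.0, -0.5, 0.2]
gripper_width: 91.3
```

View pics/w3z.png

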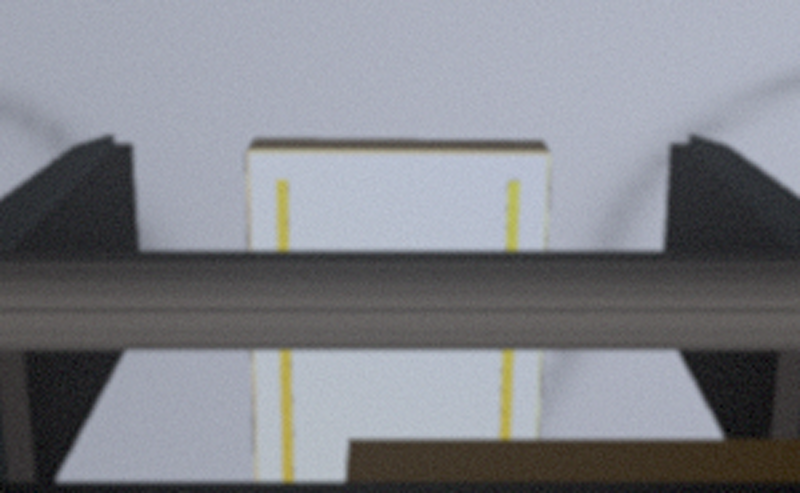

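The plaque is undisturbed and centred between the fingers (columns 248–548 of the crop). I'll keep going down in 1 mm steps with force checks.

```bash
python3 -m creep '[[0,0,0,1,0,0,0],[0,0,0,1,0,0,0],[0,0,0,0,0,0,0]]'; python3 -m creep '[[0,0,0,1,0,0,0],[0,0,0,0,0,0,0]]' ; python3 -m creep '[[0,0,0,1,0,0,0],[0,0,0,0,0,0,0]]'
```

```text
time_s: 6.02
ee_pos: [528.2, 305.0, -0.8]
ee_rot: [-180.0, 0.0, 71.2]
force: [1.4, 0.2, 0.5]
gripper_width: 91.2
time_s: 6.28
ee_pos: [528.3, 305.0, -1.7]
ee_rot: [-180.0, 0.0, 71.2]
force: [-0.2, -0.2, -0.8]
gripper_width: 91.2
time_s: 6.52
ee_pos: [528.3, 305.0, -2.7]
ee_rot: [-180.0, 0.0, 71.2]
force: [-0.1, -0.1, -0.1]
gripper_width: 91.1
```

The TCP reads below the table with no contact force, so the reported TCP really is beyond the physical finger ends. Going to about -6 and closing.

```bash
python3 -m creep '[[0,0,0,1,0,0,0],[0,0,0,1,0,0,0],[0,0,0,1,0,0,0],[0,0,0,0,0,0,0]]' 20;  python3 -m creep '[[0.3,0,0,0,0,0,0],[0.4,0,0,0,0,0,0],[0.5,0,0,0,0,0,0],[0.55,0,0,0,0,0,0],[0.6,0,0,0,0,0,0]]'; python3 -m creep '[[0.6,0,0,0,0,0,0],[0.6,0,0,0,0,0,0],[0.6,0,0,0,0,0,0]]'
```

```text
time_s: 7.02
ee_pos: [528.3, 305.0, -5.8]
ee_rot: [-180.0, 0.0, 71.2]
force: [0.4, -1.1, 0.8]
gripper_width: 91.1
time_s: 7.65
ee_pos: [528.3, 305.1, -5.6]
ee_rot: [180.0, -0.0, 71.2]
force: [-0.5, -0.5, -0.1]
gripper_width: 49.6
time_s: 8.02
ee_pos: [528.4, 305.1, -5.6]
ee_rot: [180.0, -0.0, 71.2]
force: [-0.4, -0.0, -0.5]
gripper_width: 49.7
```

Gripped at 49.7 mm wide. Lifting, then moving to a high viewpoint past the press so the wrist camera can see the tongue.

```bash
python3 -m creep '[[0.7,0,0,-5,0,0,0],[0.7,0,0,-15,0,0,0],[0.7,0,0,-25,0,0,0],[0.7,0,0,-30,0,0,0],[0.7,0,0,-25,0,0,0]]' 25; for i in 1; do :; done; python3 -m creep '[[0.7,-20,8,-12,0,0,0],[0.7,-40,16,-12,0,0,0],[0.7,-45,18,-13,0,0,0],[0.7,-45,18,-13,0,0,0],[0.7,-45,18,-13,0,0,0]]'; python3 -m creep '[[0.7,-45,18,-13,0,0,0],[0.7,-45,18,-13,0,0,0],[0.7,-45,18,-13,0,0,0],[0.7,-45,18,-13,0,0,0],[0.7,-45,18,-13,0,0,0]]'; python3 -m creep '[[0.7,-40,16,-12,0,0,0],[0.7,-15,7,0,0,0,0],[0.7,0,0,0,0,0,-10],[0.7,0,0,0,0,0,0],[0.7,0,0,0,0,0,0]]';  python3 -c "
from h import *
snap('wrist','w4');snap('scene','s4');print(state()['ee_pos'],state()['ee_rot'])"
```

```text
time_s: 8.65
ee_pos: [528.8, 305.3, 96.8]
ee_rot: [179.9, -0.1, 71.2]
force: [-0.4, 0.2, -0.8]
gripper_width: 49.8
time_s: 9.28
ee_pos: [538.2, 92.4, 157.7]
ee_rot: [-180.0, 0.1, 71.1]
force: [1.3, 0.5, -1.0]
gripper_width: 49.8
time_s: 9.9
ee_pos: [550.2, -149.3, 222.6]
ee_rot: [-179.9, 0.0, 71.1]
force: [-0.1, -0.1, -0.4]
gripper_width: 49.4
time_s: 10.52
ee_pos: [555.2, -205.6, 234.0]
ee_rot: [-179.9, -0.0, 81.1]
force: [0.7, -0.9, -1.4]
gripper_width: 49.8
[ 555.47060838 -205.65720863  234.19052901] [-1.79974781e+02 -1.41981613e-02  8.11168153e+01]
```

View pics/w4.png

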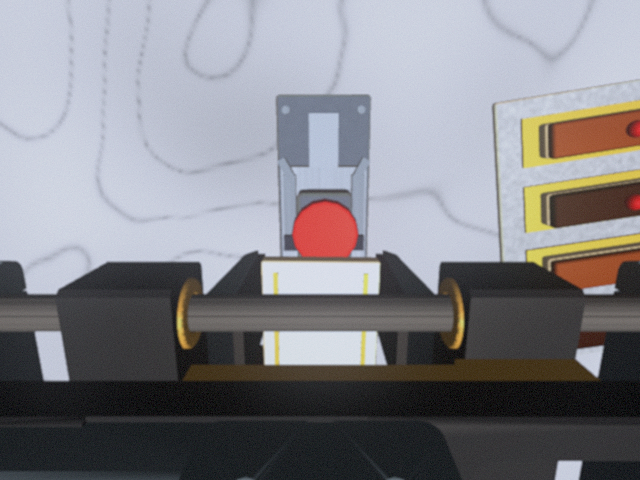

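View pics/s4.png

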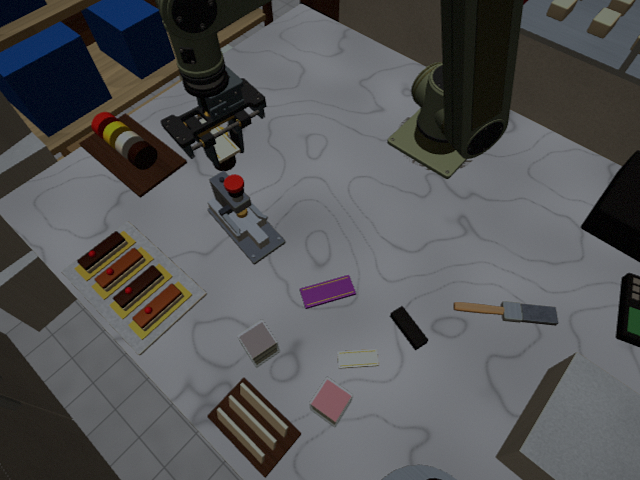

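The wrist view shows the press clearly: base front corners at about (277,95) and (370,95), tongue tip at (308,112) to (338,112), cap centre near (325,232). The plaque is held with its trailing end at row 260. Now I'll measure these more finely.

```bash
python3 - <<'E'
from h import *
f=load('w4');a=cv2.resize(f['frame'][85:205,260:390],(650,600),interpolation=2);cv2.imwrite('pics/w4z.png',a[:,:,::-1])
a=cv2.resize(f['frame'][190:370,240:400],(533,600),interpolation=2);cv2.imwrite('pics/w4p.png',a[:,:,::-1])
h=cv2.cvtColor(f['frame'],cv2.COLOR_RGB2HSV);m=(((h[:,:,0]<8)|(h[:,:,0]>172))&(h[:,:,1]>150)).astype(np.uint8);m[:,400:]=0
k=max(cv2.findContours(m,0,2)[0],key=cv2.contourArea)[:,0]; k=k[k[:,1]<250]; print(k[:,0].min(),k[:,0].max(),k[:,1].min())
(x,y),r=cv2.minEnclosingCircle(k); print(x,y,r, ray(f,x,y,178), r*2/391)
E
```

```text
293 357 201
324.7110290527344 233.00845336914062 32.42734146118164 [ 559.09835002 -198.56434172  178.        ] 0.16586875427714395
```

View pics/w4z.png

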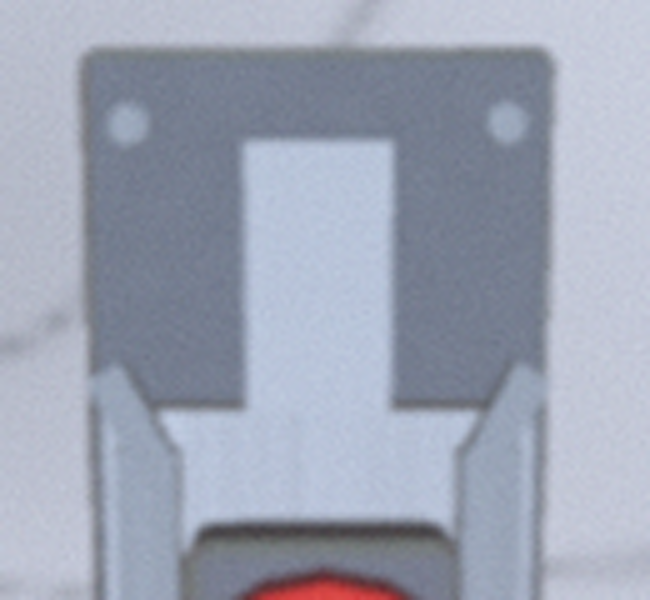

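View pics/w4p.png

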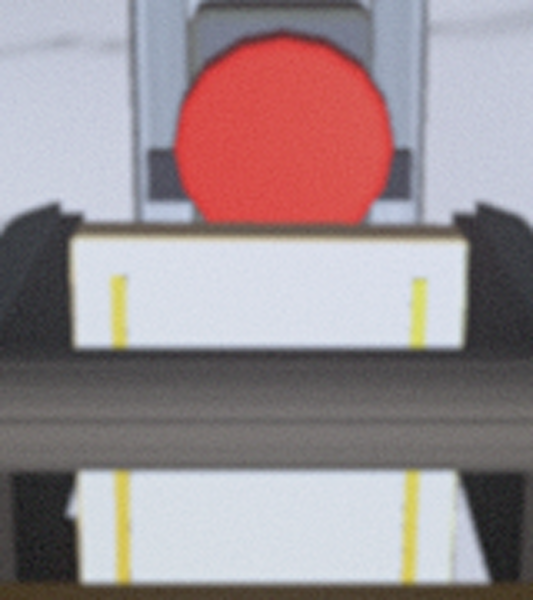

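```bash
python3 - <<'E'
from h import *
f=load('w4'); g=lambda x,y:(260+x/5-.4,85+y/5-.4)
B=[ray(f,*g(x,y),12) for x,y in((82,48),(554,48))];print('base',np.array(B).round(1),np.linalg.norm(B[0]-B[1]))
B=[ray(f,*g(x,y),12) for x,y in((128,124),(507,124))];print('screws',np.array(B).round(1),np.degrees(np.arctan2(*(B[1]-B[0])[:2])))
for z in (24,27,30,33,36):
    a,b,c,d=[ray(f,*g(x,y),z) for x,y in((243,140),(393,140),(391,408),(247,408))]
    t=(a+b)/2;j=(c+d)/2;v=j-t
    print(z,'w',np.linalg.norm(a-b).round(2),np.linalg.norm(c-d).round(2),'L',np.linalg.norm(v).round(2),'tip',t.round(1),'j',j.round(1),'dir',np.degrees(np.arctan2(-v[1],-v[0])).round(2))
for z in (268,270,272):
    a,b=[ray(f,240+x/3.333-.35,190+y/3.333-.35,z) for x,y in((73,238),(468,238))]; c,d=[ray(f,240+x/3.333-.35,190+y/3.333-.35,z) for x,y in((78.5,570),(455,570))]
    m=(a+b)/2;n=(c+d)/2;v=m-n;print('pl',z,np.linalg.norm(a-b),np.linalg.norm(c-d),m.round(1),n.round(1),np.degrees(np.arctan2(v[1],v[0])).round(2))
# scene tip at z
s=load('scene0');S=600/110
E
```

```text
base [[ 528.8  -88.7   12. ]
 [ 622.  -103.4   12. ]] 94.33910464124622
screws [[ 535.3 -104.4   12. ]
 [ 610.8 -116.3   12. ]] 98.97808552669672
24 w 29.42 29.13 L 51.84 tip [ 572.5 -114.3   24. ] j [ 564.7 -165.5   24. ] dir 81.36
27 w 29.2 28.91 L 51.45 tip [ 572.4 -114.5   27. ] j [ 564.7 -165.3   27. ] dir 81.36
30 w 28.98 28.7 L 51.06 tip [ 572.4 -114.7   30. ] j [ 564.7 -165.1   30. ] dir 81.36
33 w 28.76 28.48 L 50.67 tip [ 572.3 -114.9   33. ] j [ 564.7 -165.    33. ] dir 81.36
36 w 28.54 28.26 L 50.28 tip [ 572.2 -115.1   36. ] j [ 564.7 -164.8   36. ] dir 81.36
pl 268 49.70514207010095 50.52084939466379 [ 557.8 -189.4  268. ] [ 550.1 -235.3  268. ] 80.43
pl 270 49.07174144562049 49.87705408047418 [ 557.9 -188.8  270. ] [ 550.3 -234.1  270. ] 80.43
pl 272 48.43834082114003 49.23325876628445 [ 558.  -188.1  272. ] [ 550.5 -232.9  272. ] 80.43
```

Wrist measurements:

| Item | Position / angle |
|---|---|
| Tongue tip | (572.3, -115) |
| Cap | (559, -198.6) |
| Tip-to-cap distance | 84.7 mm (85 expected) |
| Channel yaw | about 81.2° |
| Bed height | 30–38 mm, to be found by touch |

Next I'll back out past the tongue and lower the plaque.

```bash
python3 -m creep '[[0.7,20,0.7,0,0,0,-0.4],[0.7,40,1,0,0,0,0],[0.7,50,1,0,0,0,0],[0.7,35,0,0,0,0,0],[0.7,15,0,0,0,0,0]]'; python3 -m creep '[[0.7,0,0,30,0,0,0],[0.7,0,0,50,0,0,0],[0.7,0,0,50,0,0,0],[0.7,0,0,40,0,0,0],[0.7,0,0,25,0,0,0]]'; python3 -m creep '[[0.7,0,0,8,0,0,0],[0.7,0,0,2,0,0,0],[0.7,0,0,0,0,0,0],[0.7,0,0,0,0,0,0]]'; python3 -c "
from h import *
f=snap('scene','s5');a=cv2.resize(f['frame'][150:290,190:330],(600,600),interpolation=2);cv2.imwrite('pics/s5z.png',a[:,:,::-1]);print(state()['ee_pos'],state()['ee_rot'],state()['force'],state()['torque'])"
```

```text
time_s: 11.25
ee_pos: [582.0, -45.4, 234.4]
ee_rot: [-180.0, -0.0, 81.7]
force: [-0.3, -0.5, -1.0]
gripper_width: 50.1
time_s: 11.88
ee_pos: [580.8, -48.4, 37.2]
ee_rot: [-179.8, 0.0, 81.5]
force: [-0.3, -0.5, -0.6]
gripper_width: 49.7
time_s: 12.38
ee_pos: [582.7, -48.4, 30.5]
ee_rot: [179.9, -0.0, 81.6]
force: [0.1, 0.4, -1.6]
gripper_width: 49.9
[582.61581549 -48.42127996  30.32262986] [ 1.79890598e+02 -8.05314643e-03  8.15542633e+01] [-0.9133814   0.3707588  -1.03637147] [-0.03282548  0.08191786  0.00833471]
```

View pics/s5z.png

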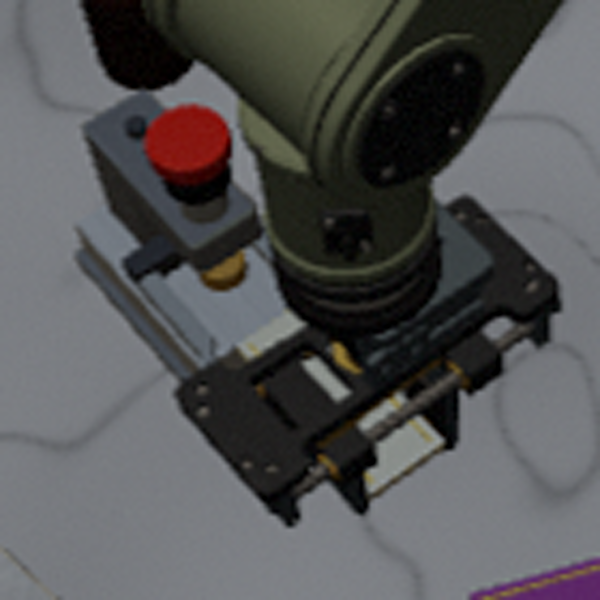

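```bash
python3 -m creep '[[0.7,0,0,6,0,0,0],[0.7,0,0,5,0,0,0],[0.7,0,0,4,0,0,0],[0.7,0,0,0,0,0,0]]'; python3 -c "
from h import *
print(state()['ee_pos'],state()['force'],state()['torque'])"; for i in 1; do python3 -m creep '[[0.7,0,0,1,0,0,0],[0.7,0,0,1,0,0,0],[0.7,0,0,0,0,0,0]]';done; python3 -c "
from h import *
print(state()['torque'])"; python3 -m creep '[[0.7,0,0,1,0,0,0],[0.7,0,0,1,0,0,0],[0.7,0,0,0,0,0,0]]'; python3 -c "
from h import *
print(state()['torque'])"
```

```text
time_s: 12.92
ee_pos: [581.6, -48.3, 13.8]
ee_rot: [-179.9, -0.0, 81.6]
force: [0.0, 0.2, -0.5]
gripper_width: 49.8
[581.59610018 -48.30161467  13.76218591] [ 0.00263253  0.24591002 -0.49223694] [-0.07755078  0.03309827  0.00465608]
time_s: 13.3
ee_pos: [582.1, -48.3, 12.4]
ee_rot: [180.0, -0.0, 81.6]
force: [0.4, -0.1, -0.4]
gripper_width: 49.9
[-0.08458173  0.07972591  0.02230869]
time_s: 13.68
ee_pos: [581.8, -48.3, 10.6]
ee_rot: [-180.0, -0.0, 81.5]
force: [-1.1, 1.2, 3.7]
gripper_width: 49.6
[-0.14557013  0.37536933 -0.14187981]
```

```bash
for i in 1 2 ; do python3 -m creep '[[0.7,0,0,0,0,0,0],[0.7,0,0,0,0,0,0]]' | grep -E 'pos|force'; python3 -c "
from h import *
print(state()['torque'],state()['ee_rot'])"; done; python3 -c "
from h import *
for n in('scene','top','wrist'):snap(n,n+'6')
f=load('top6');a=cv2.resize(f['frame'][180:280,320:440],(720,600),interpolation=2);cv2.imwrite('pics/t6z.png',a[:,:,::-1])
f=load('scene6');a=cv2.resize(f['frame'][150:290,190:330],(600,600),interpolation=2);cv2.imwrite('pics/s6z.png',a[:,:,::-1])"
```

```text
ee_pos: [581.9, -48.2, 10.5]
force: [-2.2, 1.1, 3.1]
[-0.11633566  0.43773564 -0.14290874] [-1.79993846e+02 -1.08046930e-02  8.15519027e+01]
ee_pos: [581.8, -48.3, 10.3]
force: [-1.8, 1.9, 4.0]
[-0.06447012  0.4424822  -0.12373998] [-1.79982521e+02 -9.52358210e-03  8.15520079e+01]
```

View pics/s6z.png

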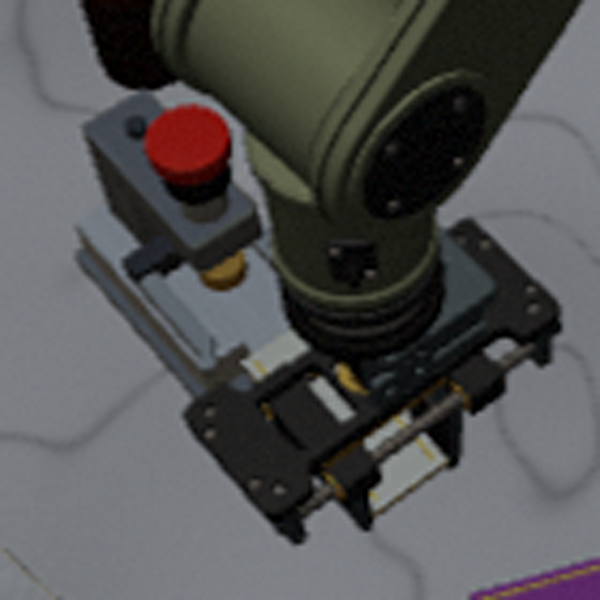

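View pics/wrist6.png

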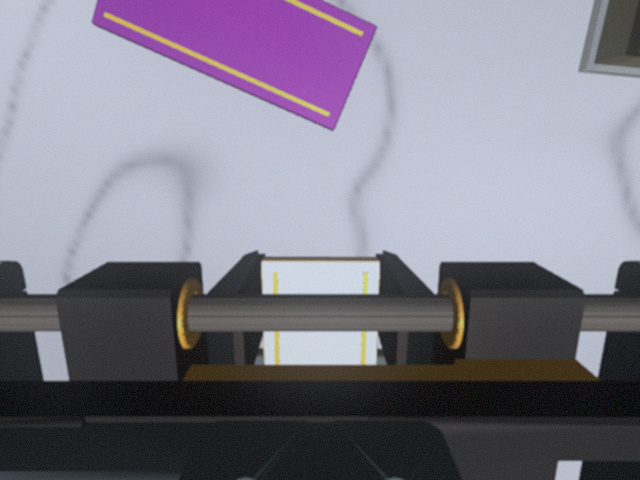

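View pics/t6z.png

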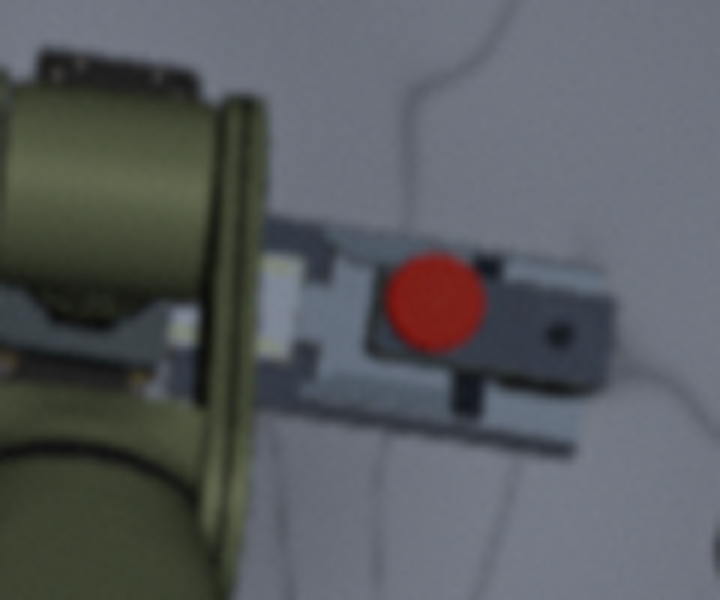

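The plaque is lined up over the tongue and touching it. The lateral moment fits the torque being referenced at the flange. I'll ease off the preload, trim the lateral offset and slide in.

```bash
python3 -m creep '[[0.7,0,0.8,-0.8,0,0,0.2],[0.7,0,0,0,0,0,0],[0.7,-3,0,0,0,0,0],[0.7,-5,0,0,0,0,0],[0.7,-5,0,0,0,0,0]]'; python3 -m creep '[[0.7,-5,0,0,0,0,0],[0.7,-5,0,0,0,0,0],[0.7,-5,0,0,0,0,0],[0.7,0,0,0,0,0,0]]'
```

```text
time_s: 14.95
ee_pos: [580.9, -61.7, 11.2]
ee_rot: [180.0, -0.0, 81.4]
force: [0.9, 0.9, 0.5]
gripper_width: 49.6
time_s: 15.45
ee_pos: [578.7, -76.9, 11.4]
ee_rot: [180.0, 0.0, 81.4]
force: [0.4, -1.6, 1.3]
gripper_width: 49.6
```

```bash
python3 -m creep '[[0.7,-5,0,0,0,0,0],[0.7,-5,0,0,0,0,0],[0.7,-5,0,0,0,0,0],[0.7,-5,0,0,0,0,0]]'; python3 -m creep '[[0.7,-5,0,0,0,0,0],[0.7,-5,0,0,0,0,0],[0.7,-5,0,0,0,0,0],[0.7,0,0,0,0,0,0]]'; python3 -m creep '[[0.7,-2,0,0,0,0,0],[0.7,-2,0,0,0,0,0],[0.7,-2,0,0,0,0,0],[0.7,0,0,0,0,0,0]]'
```

```text
time_s: 15.95
ee_pos: [576.2, -95.8, 11.8]
ee_rot: [179.9, -0.1, 81.3]
force: [0.3, 3.5, 7.0]
gripper_width: 49.8
time_s: 16.45
ee_pos: [574.1, -111.0, 12.1]
ee_rot: [179.9, -0.0, 81.3]
force: [-0.2, 1.6, 7.2]
gripper_width: 49.7
time_s: 16.95
ee_pos: [573.3, -116.4, 12.2]
ee_rot: [179.9, -0.1, 81.3]
force: [0.6, 3.3, 7.7]
gripper_width: 49.7
```

```bash
python3 -m creep '[[0.7,0,0,-1,0,0,0],[0.7,0,0,0,0,0,0]]'; python3 -m creep '[[0.7,-2,0,0,0,0,0],[0.7,-2,0,0,0,0,0],[0.7,0,0,0,0,0,0]]'; python3 -m creep '[[0.7,-1,0,0,0,0,0],[0.7,-1,0,0,0,0,0],[0.7,0,0,0,0,0,0]]'
```

```text
time_s: 17.2
ee_pos: [572.5, -117.0, 12.3]
ee_rot: [180.0, 0.0, 81.4]
force: [0.3, -0.1, 4.6]
gripper_width: 49.7
time_s: 17.58
ee_pos: [571.9, -120.6, 12.3]
ee_rot: [180.0, -0.0, 81.3]
force: [0.2, 1.8, 5.3]
gripper_width: 49.7
time_s: 17.95
ee_pos: [571.6, -122.4, 12.4]
ee_rot: [180.0, -0.0, 81.3]
force: [1.0, 2.5, 6.5]
gripper_width: 49.8
```

```bash
python3 -m creep '[[0.7,0,0,-0.8,0,0,0],[0.7,-1,0,0,0,0,0],[0.7,-1,0,0,0,0,0],[0.7,0,0,0,0,0,0]]'; python3 -m creep '[[0.7,-1,0,0,0,0,0],[0.7,0,0,0,0,0,0]]';python3 -m creep '[[0.7,-1,0,0,0,0,0],[0.7,0,0,0,0,0,0]]'
```

```text
time_s: 18.45
ee_pos: [570.8, -124.9, 12.5]
ee_rot: [-179.9, 0.0, 81.4]
force: [-0.0, -0.4, -1.2]
gripper_width: 49.8
time_s: 18.7
ee_pos: [570.9, -125.7, 12.8]
ee_rot: [-180.0, 0.0, 81.4]
force: [-0.6, -0.7, -0.5]
gripper_width: 49.6
time_s: 18.95
ee_pos: [570.9, -126.6, 12.9]
ee_rot: [180.0, -0.0, 81.4]
force: [0.6, -0.0, -1.9]
gripper_width: 49.7
```

```bash
python3 -m creep '[[0.7,-1,0,0,0,0,0],[0.7,0,0,0,0,0,0]]'; python3 -m creep '[[0.7,-1,0,0,0,0,0],[0.7,0,0,0,0,0,0]]';python3 -m creep '[[0.7,-1,0,0,0,0,0],[0.7,0,0,0,0,0,0]]'
```

```text
time_s: 19.2
ee_pos: [570.8, -127.1, 13.0]
ee_rot: [180.0, -0.0, 81.3]
force: [0.8, 2.3, -0.2]
gripper_width: 50.0
time_s: 19.45
ee_pos: [570.9, -127.1, 13.0]
ee_rot: [180.0, -0.1, 81.3]
force: [0.4, 6.0, -0.1]
gripper_width: 49.5
time_s: 19.7
ee_pos: [570.9, -127.1, 13.0]
ee_rot: [180.0, -0.2, 81.3]
force: [1.6, 10.0, 1.4]
gripper_width: 49.7
```

Firm contact at y = -127.1, against -126.8 predicted, with force rising steadily about 4 N per mm. That is the back stop. I'll relax the push, settle it onto the bed, open and look.

```bash
python3 -m creep '[[0.7,1.8,0,0.5,0,0,0],[0.7,0,0,0,0,0,0]]'; python3 -m creep '[[0.40,0,0,0,0,0,0],[0.35,0,0,0,0,0,0],[0.3,0,0,0,0,0,0],[0.2,0,0,0,0,0,0],[0,0,0,0,0,0,0]]' ; python3 -m creep '[[0,0,0,0,0,0,0],[0,0,0,0,0,0,0],[0,0,0,0,0,0,0]]'; python3 -c "
from h import *
for n in('scene','top','wrist'):snap(n,n+'7')
"
```

```text
time_s: 19.95
ee_pos: [570.9, -127.1, 12.5]
ee_rot: [180.0, -0.1, 81.4]
force: [0.5, 5.4, 0.7]
gripper_width: 49.5
time_s: 20.58
ee_pos: [570.7, -127.9, 12.4]
ee_rot: [180.0, 0.0, 81.4]
force: [-0.6, -0.7, -0.1]
gripper_width: 80.1
time_s: 20.95
ee_pos: [570.7, -127.7, 12.4]
ee_rot: [-180.0, -0.0, 81.4]
force: [-0.3, -0.4, -0.2]
gripper_width: 91.1
```

View pics/wrist7.png

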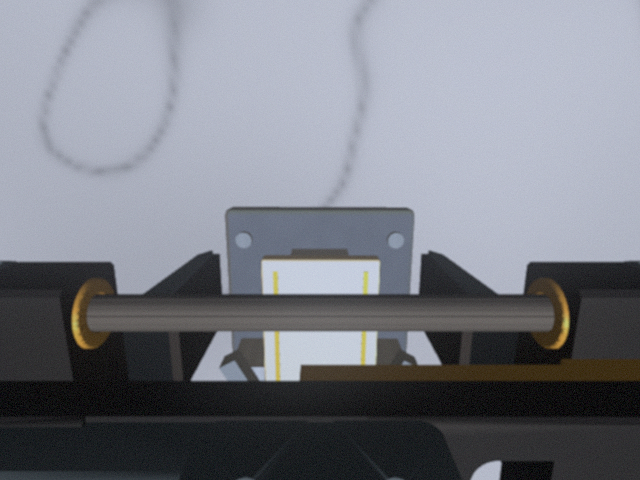

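The plaque lies in the guides with its rear edge at row 258 (columns 262–379), hiding the tongue tip. Lifting away along the tool, then over to the cap.

```bash
python3 - <<'E'
from h import *
f=load('wrist7')
for z in(44,46,48):
    a,b=ray(f,262.5,257.5,z),ray(f,379.5,257.5,z); m=(a+b)/2
    print(z,np.linalg.norm(a-b).round(1),m.round(1),np.degrees(np.arctan2(*(b-a)[:2])), 'x from home along', ((m-[572.2,-114.9,0])[:2]@[-.1535,-.988]-55).round(1))
E
python3 -m creep '[[0,0,0,-15,0,0,0],[0,0,0,-40,0,0,0],[0,0,0,-60,0,0,0],[0,0,0,-60,0,0,0],[0.5,0,0,-50,0,0,0]]'
```

```text
44 49.7 [ 573.5 -110.6   44. ] 98.68729182061408 x from home along -59.4
46 49.1 [ 573.5 -110.    46. ] 98.68729182061409 x from home along -60.0
48 48.5 [ 573.6 -109.4   48. ] 98.68729182061409 x from home along -60.6
time_s: 21.72
ee_pos: [570.9, -127.8, 241.5]
ee_rot: [179.8, 0.0, 81.4]
force: [0.8, 0.5, -0.3]
gripper_width: 83.9
```

The rear edge measures 60.0 mm before home, so the plaque is home. Moving above the cap with the fingers shut.

```bash
python3 -m creep '[[1,-25,0,0,0,0,0],[1,-32,-0.7,0,0,0,0],[1,-15,0,0,0,0,0],[1,0,0,20,0,0,0],[1,0,0,20,0,0,0]]'; python3 -m creep '[[1,0,0,15,0,0,0],[1,0,0,10,0,0,0],[1,0,0,5,0,0,0],[1,0,0,0,0,0,0],[1,0,0,0,0,0,0]]'; python3 -c "
from h import *
for n in('scene','top','wrist'):snap(n,n+'8')
f=load('scene8');a=cv2.resize(f['frame'][130:270,170:310],(600,600),interpolation=2);cv2.imwrite('pics/s8z.png',a[:,:,::-1]);print(state()['ee_pos'])"
```

```text
time_s: 22.35
ee_pos: [559.3, -198.8, 197.6]
ee_rot: [179.9, -0.0, 81.3]
force: [-0.3, 0.0, 0.3]
gripper_width: 34.1
time_s: 22.98
ee_pos: [559.6, -198.9, 168.0]
ee_rot: [179.9, 0.0, 81.4]
force: [-0.1, -0.3, -0.3]
gripper_width: 0.5
[ 559.449767   -198.90466741  167.92095584]
```

View pics/s8z.png

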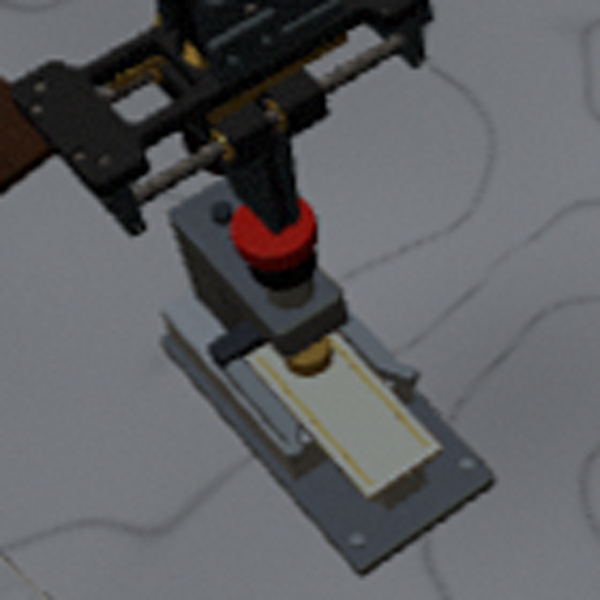

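View pics/wrist8.png

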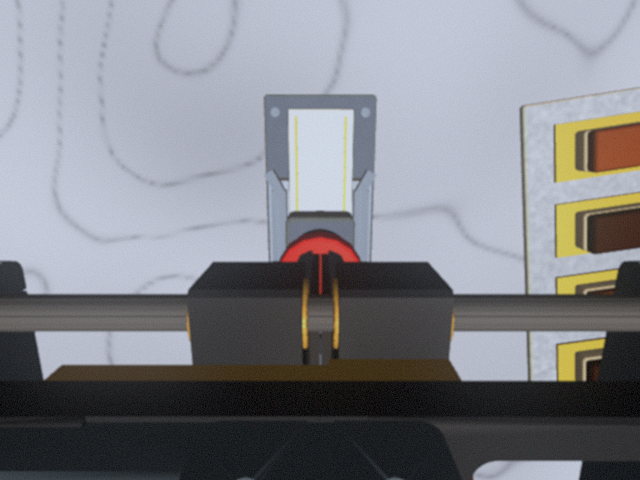

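The fingers are shut and centred above the cap at (320,250) in the wrist view. The plaque is seated between the guides. Pressing in small steps.

```bash
python3 -m creep '[[1,0,0,2,0,0,0],[1,0,0,2,0,0,0],[1,0,0,2,0,0,0],[1,0,0,0,0,0,0]]' | grep -E 'pos|force'; python3 -m creep '[[1,0,0,1,0,0,0],[1,0,0,1,0,0,0],[1,0,0,0,0,0,0]]'| grep -E 'pos|force'; python3 -m creep '[[1,0,0,1,0,0,0],[1,0,0,1,0,0,0],[1,0,0,0,0,0,0]]'| grep -E 'pos|force';  python3 -m creep '[[1,0,0,1,0,0,0],[1,0,0,1,0,0,0],[1,0,0,1,0,0,0],[1,0,0,0,0,0,0]]'| grep -E 'pos|force'
```

```text
ee_pos: [559.0, -198.8, 161.1]
force: [0.1, 0.2, 0.5]
ee_pos: [559.2, -198.8, 159.3]
force: [-0.5, 0.1, -0.5]
ee_pos: [559.3, -198.8, 157.5]
force: [-0.2, -0.1, -0.2]
ee_pos: [559.2, -198.8, 154.4]
force: [0.1, 0.1, 2.2]
```

```bash
python3 -m creep '[[1,0,0,1,0,0,0],[1,0,0,1,0,0,0],[1,0,0,1,0,0,0],[1,0,0,0,0,0,0]]'| grep -E 'pos|force';  python3 -m creep '[[1,0,0,1,0,0,0],[1,0,0,1,0,0,0],[1,0,0,1,0,0,0],[1,0,0,0,0,0,0]]'| grep -E 'pos|force';  python3 -m creep '[[1,0,0,1,0,0,0],[1,0,0,1,0,0,0],[1,0,0,0,0,0,0]]'| grep -E 'pos|force';python3 -m creep '[[1,0,0,1,0,0,0],[1,0,0,0,0,0,0]]'| grep -E 'pos|force';python3 -m creep '[[1,0,0,1,0,0,0],[1,0,0,0,0,0,0]]'| grep -E 'pos|force'
```

```text
ee_pos: [559.2, -198.8, 151.4]
force: [-0.9, -0.0, 2.5]
ee_pos: [559.3, -198.9, 148.4]
force: [0.3, 0.1, 2.6]
ee_pos: [559.2, -198.9, 146.5]
force: [-0.0, -0.3, 3.7]
ee_pos: [559.3, -198.9, 145.6]
force: [-1.6, 0.9, 4.6]
ee_pos: [559.3, -198.8, 144.7]
force: [-1.7, 1.0, 4.6]
```

```bash
for i in 1; do python3 -m creep '[[1,0,0,1,0,0,0],[1,0,0,0,0,0,0]]'| grep -E 'pos|force';python3 -m creep '[[1,0,0,1,0,0,0],[1,0,0,0,0,0,0]]'| grep -E 'pos|force';python3 -m creep '[[1,0,0,1,0,0,0],[1,0,0,0,0,0,0]]'| grep -E 'pos|force';python3 -m creep '[[1,0,0,0.7,0,0,0],[1,0,0,0,0,0,0]]'| grep -E 'pos|force'; done
```

```text
ee_pos: [559.2, -198.8, 143.7]
force: [-1.0, 1.2, 6.1]
ee_pos: [559.2, -198.9, 142.8]
force: [-1.1, -0.1, 6.5]
ee_pos: [559.3, -198.9, 141.9]
force: [-1.8, 0.7, 6.6]
ee_pos: [559.3, -198.9, 141.3]
force: [-1.0, 1.3, 6.2]
```

```bash
for i in 1; do python3 -m creep '[[1,0,0,0.7,0,0,0],[1,0,0,0,0,0,0]]'| grep -E 'pos|force';python3 -m creep '[[1,0,0,0.7,0,0,0],[1,0,0,0,0,0,0]]'| grep -E 'pos|force';python3 -m creep '[[1,0,0,0.7,0,0,0],[1,0,0,0,0,0,0]]'| grep -E 'pos|force'; done
```

```text
ee_pos: [559.3, -198.9, 140.7]
force: [-1.3, 0.2, 6.6]
ee_pos: [559.3, -198.9, 140.1]
force: [-2.3, 0.3, 7.7]
ee_pos: [559.3, -198.9, 139.4]
force: [-1.4, 0.8, 7.7]
```

```bash
for i in 1; do python3 -m creep '[[1,0,0,0.7,0,0,0],[1,0,0,0,0,0,0]]'| grep -E 'pos|force';python3 -m creep '[[1,0,0,0.7,0,0,0],[1,0,0,0,0,0,0]]'| grep -E 'pos|force'; done
```

```text
ee_pos: [559.3, -198.8, 138.7]
force: [-1.9, 1.3, 8.1]
ee_pos: [559.3, -198.9, 138.5]
force: [-1.4, 0.5, 10.5]
```

```bash
for i in 1; do python3 -m creep '[[1,0,0,0.7,0,0,0],[1,0,0,0,0,0,0]]'| grep -E 'pos|force';python3 -m creep '[[1,0,0,0.7,0,0,0],[1,0,0,0,0,0,0]]'| grep -E 'pos|force'; done
```

```text
ee_pos: [559.3, -198.9, 138.4]
force: [-3.7, 1.1, 12.6]
ee_pos: [559.3, -198.9, 138.3]
force: [-4.0, 1.3, 15.9]
```

```bash
python3 -m creep '[[1,0,0,0.5,0,0,0],[1,0,0,0,0,0,0]]'| grep -E 'pos|force';python3 -m creep '[[1,0,0,0,0,0,0],[1,0,0,0,0,0,0],[1,0,0,0,0,0,0]]'| grep -E 'pos|force'; python3 -m creep '[[1,0,0,0,0,0,0],[1,0,0,0,0,0,0],[1,0,0,0,0,0,0],[1,0,0,0,0,0,0]]'| grep -E 'pos|force'; python3 -c "
from h import *
f=snap('scene','s9')"
```

```text
ee_pos: [559.4, -198.9, 138.3]
force: [-4.7, 1.5, 18.2]
ee_pos: [559.3, -198.9, 138.3]
force: [-5.3, 1.2, 17.6]
ee_pos: [559.3, -198.9, 138.3]
force: [-4.1, 1.6, 17.4]
```

The plunger bottomed: force climbed from 8 to 17.5 N in about 0.4 mm, and I held it for about 1 s. Releasing straight up.

```bash
python3 -m creep '[[1,0,0,-2,0,0,0],[1,0,0,-2,0,0,0],[1,0,0,-3,0,0,0],[1,0,0,-3,0,0,0],[1,0,0,-3,0,0,0]]'| grep -E 'pos|force'; python3 -m creep '[[1,0,0,-4,0,0,0],[1,0,0,-4,0,0,0],[1,0,0,-4,0,0,0],[1,0,0,-4,0,0,0],[1,0,0,-10,0,0,0]]'| grep -E 'pos|force'; python3 -m creep '[[1,0,0,-20,0,0,0],[1,0,0,-30,0,0,0],[1,0,0,-30,0,0,0],[1,0,0,0,0,0,0],[1,0,0,0,0,0,0]]'| grep -E 'pos|force'; python3 -c "
from h import *
for n in('scene','top','wrist'):snap(n,n+'10')
f=load('scene10');a=cv2.resize(f['frame'][130:270,170:310],(600,600),interpolation=2);cv2.imwrite('pics/s10z.png',a[:,:,::-1]);print(state()['ee_pos'])"
```

```text
ee_pos: [559.3, -198.9, 148.5]
force: [-0.5, 0.3, 3.0]
ee_pos: [558.7, -198.6, 174.0]
force: [1.1, 0.4, 0.4]
ee_pos: [558.7, -198.6, 253.5]
force: [0.7, 0.2, -0.5]
[ 558.56317114 -198.60625096  252.92923182]
```

View pics/s10z.png

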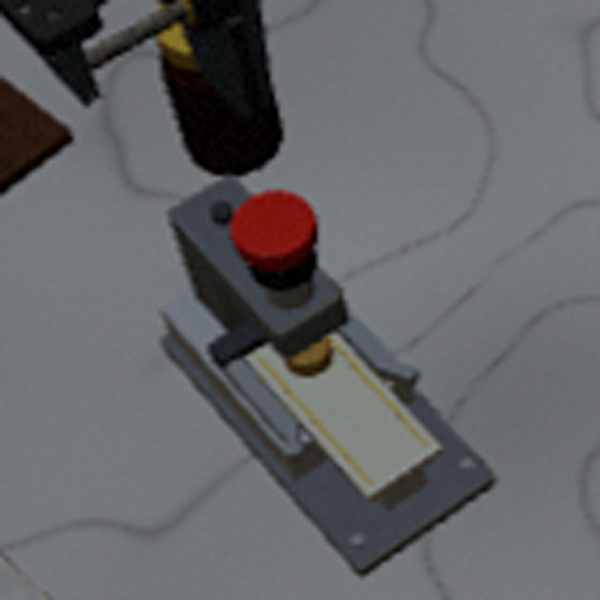

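View pics/wrist10.png

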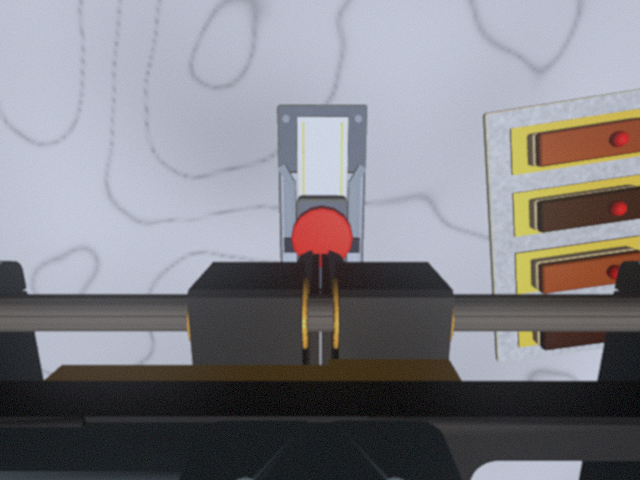

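View pics/scene10.png

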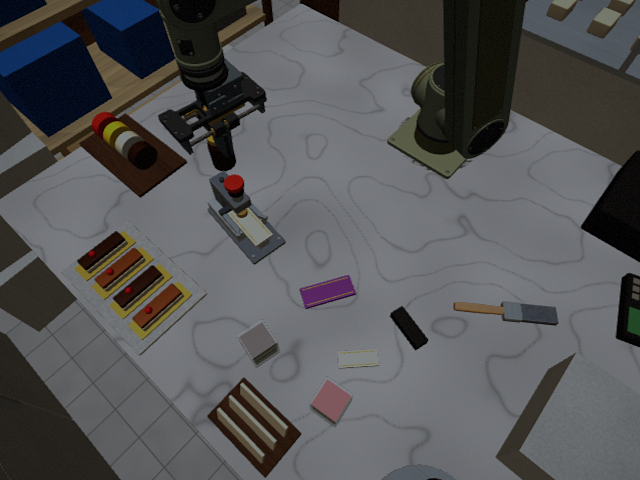

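The cap is back up at (234,184), its starting pixel. The plaque is in place, and the glasses, brush and jar are where they were. One numeric check, then I'll hand in.

```bash
python3 - <<'E'
from h import *
a=load('scene0')['frame'];b=load('scene8')['frame'];c=load('scene10')['frame']
d=lambda p,q,y0,y1,x0,x1:np.abs(cv2.GaussianBlur(p,(3,3),0)[y0:y1,x0:x1].astype(int)-cv2.GaussianBlur(q,(3,3),0)[y0:y1,x0:x1]).max()
print('plaque 8v10',d(b,c,208,265,225,290),'cap 0v10',d(a,c,172,200,228,250),'glasses',d(a,c,315,425,235,355),'brush',d(a,c,295,330,450,560),'jar low',d(a,c,150,172,205,212),'noise',d(a,c,380,400,500,520))
f=load('wrist10');g=f['frame']
m=cv2.inRange(g[112:192,290:355],(185,185,185),(255,255,255));print('rows',112+np.where(m.sum(1)>255*30)[0][[0,-1]])
for v in (117,): print(ray(f,322.5,v,46), (ray(f,322.5,v,46)-[572.2,-114.9,0])[:2]@[-.1535,-.988]-55)
job_done()
E
```

```text
plaque 8v10 3 cap 0v10 10 glasses 10 brush 9 jar low 9 noise 9
rows [118 191]
[ 573.56267589 -111.13871692   46.        ] -58.92531842854575
the job is handed in; nothing more can be done
```

The job is done and handed in, about 29 s into the 64 s limit; no verdict was reported.

- **Plaque:** I took the larger ivory plaque from its riser, set it on the tongue and slid it in until it met the back stop. It touched within about 0.3 mm of where I predicted, and I pushed to 10 N at most.
- **Press:** I pressed the cap straight down. The force stayed at or below about 8 N over the soft part of the stroke, then rose to 17.5 N in about 0.4 mm at the stop. I held it about 1 s and let it up; the highest reading was about 18.2 N.

**Last checks**
- The cap's image after release matches the start picture to within noise.
- The plaque's image is unchanged across the press.
- The glasses and brush also match the start. The gripper partly hides the jar, so I could only compare a narrow strip of it, and that strip is unchanged.

**What failed or disagreed**
- **First grasp missed:** the fingers closed just above the plaque without moving it, because the real finger ends are about 20 mm short of the reported tool point. I opened, went lower and regripped.
- **Bed height:** the early estimate of about 30 mm was too low. By touch it is about 39 mm.
- **Sliding force:** the downward force reached about 7.7 N partway along the slide, until I raised the tool slightly.
- **Side force during the press:** about 4–5 N sideways showed while I held the cap down.
- **Plaque position:** the two wrist-camera readings of its rear edge put it 60.0 and 58.9 mm before home (60 expected). That difference is within the 2 mm camera calibration.

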